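Set the retracting stop of the cut-off jig and hold it locked

ROBOT

A 7-joint arm with a two-finger parallel gripper is mounted at the origin on the work surface; the furniture and walls round the work are solid. World frame = base frame: x ahead of the robot, y to its left, z up, the work surface at z = 0. Lengths are in m, angles in degrees, forces in N, time in s.
With the tool pointing down it reaches from about 0.4 to 0.85 m from the base axis. Payload 10.4 kg.
Tool frame: the origin (TCP) lies between the finger pads; the fingertips stand 8 mm ahead of it and the grasp point (between the pads) lies 11 mm behind it; z points along the fingers, y is the direction in which the jaws open and shut (so a half turn about z gives the same grasp; the last joint's range is limited). The gripper opens to 85 mm and grips with 20 to 120 N. Pads are 22 mm wide; open, the fingers measure 114 mm over their backs; the gripper's body (76 mm by 85 mm) begins 54 mm behind the grasp point. The pads swing forward as they close: fully open they stand 13 mm farther back than shut.
Start: joints at [63.679, 19.034, -3.707, 83.658, 1.238, 77.344, -5.071], TCP at [0.264, -0.566, 0.239] pointing down, gripper open.
Joint ranges: [-148.97, 148.97], [-28.65, 121.19], [-84.17, 76.75], [9.2, 138.47], [-72.65, 252.65], [3.7, 117.97], [-149.18, 149.18]. Speed limits (degrees/s): [127.2, 127.2, 159.86, 159.86, 180, 180, 180].

INTERFACE

Orientations are given as [roll, pitch, yaw] about the fixed x, y, z axes, in that order (R = Rz(yaw) Ry(pitch) Rx(roll)).
In Python, from cell import status, cams, order gives the robot as it stands.
- The arm moves only by the tool step_arm, never from a script. Its argument "series" is a list of rows, each an object of numbers: "tx", "ty", "tz": the shift along the tool's x, y, z in m; "ax", "ay", "az": the turn, a rotation vector about the tool's x, y, z in degrees. A call has 1 to 12 rows; each row shifts and turns the commanded pose from where the row before left it, along the tool's axes as they then stand; what a row does not reach is not made up. A row lasts 1/10 s, in which the tool goes at most 50 mm and 8.59 degrees, less where a joint would pass 70% of its speed; a pose out of reach is approached as far as the arm can. A call with a gripper value outside its range is refused whole. "hand" is the opening, from 0 (shut) to 1 (fully open), set as the call begins (left out, the last holds). The fingers move at their own pace and stop on an object; "grip_force" is the grip in N (left out, the last holds). Time passes only in rows, so rows that do not move let the fingers close. It gives the time, the measured TCP pose, the force and the opening at its end, in the units of the state.
- status.sense(): the state, without advancing time (a new reading comes with each control period).
- cams.get_image(name): name is "scene" or "top" or "wrist"; returns the picture (384x512x3 uint8, red, green, blue); there is no depth.
- cams.camera_model(name): a dict with "mtx" (3x3 intrinsics, pixels), "origin" and "orientation" of the camera in the world; the wrist camera has in their place "tool_from_camera" (4x4, takes a point from camera to tool coordinates, whose origin is the TCP and whose axes are the flange's). Camera axes: x right, y down, z forward; pixel columns grow to the right and rows downward; lengths in m; the calibration is good to about 2 mm. A picture is of the moment at which its call begins: read the wrist's pose just before it. camera_model takes no time and is no camera call.
- order.close_job(): hands the job in, once; it reports no verdict.
Trained networks look in the newest picture that a camera, given by its name, has taken for a name from the list of things; names that differ only in an ending like _2 or _b are one class to them, and where a whole thing is asked for, a point or a joint stands for the part that bears it (a point fixed in the world has none). Each returns a list of dicts, best first, with "confidence" (0 to 1); they miss things now and then, are a little off and sometimes report something else, mostly with a low value. They report only what shows in the picture. A call takes as long as a camera call.
- cams.boxes_of(camera, name): "position" ([column, row] in pixels, amid what is visible of it).
The state is a dict: "t": time; "joint_pos": joint angles; "dq": joint speeds; "joint_efforts": joint torques, N m; "tcp_pos": TCP position; "tool_rot": TCP orientation; "ft_force": force on the tool from outside, world axes, zero at the start; "torque": the same for the moment, N m; "opening": finger opening in m.
Only numpy, scipy, OpenCV 4.12 (cv2) and the standard library are available. Lean on these libraries where they do the work, as an engineer would, in place of code of your own. Each camera call takes 0.05 s, during which the arm holds its last target.

TASK

The cut-off jig has to be set for the next batch of letter tabs. Hook the pull lug and draw the spring-loaded stop leg out until the outer face of its stop plate lines up with the point of the cursor on the rule, then, keeping it there, swing the cam lever in against the leg until it is fully closed. Leave the cursor and the other things where they are, and finish still holding: leg and closed lever squeezed together between the fingers, the stop at its mark, so that I can tighten the lock screw.

Things in the scene. Friction and masses are not known exactly. Their poses are not given: they have to be found in the camera images.
- cutoff_jig: cut-off jig, fixed: plywood board 395x175x18 mm with dark steel guide block, rule along the -y edge, slotted aluminium saw block at the +x end. Origin at table height, under the leg's centre line at the guide's mouth. x: the way the leg is drawn out; y: to the cam lever's side; z up. Guide block x -62..0, y -16..38, top 66 mm above the table (pivot bolt 70)
- leg_slide: stop leg: steel bar 14 mm wide (jig y -7..7), z 36..56 mm above the table, sliding along jig x, 65 mm travel. A spring pulls it in with about 5 N unless held or locked; starts fully in, where its origin and axes are the jig's. Carries the pull lug and the stop plate
- lug (a point): middle of the pull lug's inner face, which looks at the guide block (-x): steel tab 10 mm thick on the leg's -y side, jig y -42..-5, z 35..57 mm above the table. Leg fully in: 52 mm from the guide's mouth, so a finger fits between to push the lug outwards (+x)
- stop_face (a point): point on the outer (+x) face of the stop plate at the leg's end, by the plate's edge near the rule. Plate 8 mm thick, jig y -52..26, z 22..58 mm above the table. This face, 70 mm beyond the lug's inner face, must line up along jig x with the cursor's point
- cursor_tip (a point): point of the small aluminium cursor (16 mm wide, 14 mm above the board) on the rule: the length mark, 25 to 50 mm along jig x beyond the stop face's start. Axes are the jig's. Stiff on the rule; not to be shifted
- pivot (a point): vertical pivot axis of the cam lever (jig x -14, y 20 mm), at the centre height of handle and leg, 46 mm above the table, 28 mm above the board
- cam_lever: cam lever; origin on its pivot axis at table height, x points to its free end. Closed (against a stop) its x is parallel to jig x; open it is swung towards jig +y, at the start by 0.34 to 0.48 rad, and moves easily. Under 0.15 rad its cam presses on the leg and the handle needs some newtons; closed, it locks the leg
- grip_mid (a point): centre of the lever's black straight handle, 77 mm from the pivot. Handle 12 mm thick, z 37..55 mm above the table, running 32 to 122 mm from the pivot. Closed, its faces are 14 and 26 mm from the leg's centre line; fingers squeezing the handle's outer face and the leg's -y side are then 33 mm apart
- tape_measure: yellow tape measure 43x73x62 mm standing on the board beside the saw block, on the lever's side; leave alone
- letter_el: L-shaped sheet-metal letter, 151x111x40 mm, on the table left of the jig; leave alone
- pliers_long: long-nose pliers, 169 mm, on the table right of the jig; leave alone

How it is judged (in metres and radians):
On the way:
1. the leg is held drawn out, with the stop plate's face at the cursor's point, while the lever is still open (x of stop_face in the frame of cursor_tip between -0.005 and 0.005 m and angle between the x axis of cam_lever and the x axis of cutoff_jig, either way round above 0.18 rad and contact force between the fingers and leg_slide above 1 N), for 0.2 s.
At the end, for the whole second after the job is handed in: the stop plate's outer face is within 4 mm of the cursor's point along the jig, the cam lever is closed (under 0.05 rad), and the fingers still press on the leg and on the lever's handle with more than 3 N each (x of stop_face in the frame of cursor_tip between -0.004 and 0.004 m and angle between the x axis of cam_lever and the x axis of cutoff_jig, either way round below 0.05 rad and contact force between the fingers and leg_slide above 3 N and contact force between the fingers and cam_lever above 3 N); the arm keeps its last pose, push and grip.
It fails at once if the cursor is shifted by more than 3 mm (distance of cursor_tip from where it was at the start of the episode above 0.003 m).
It fails at once if a thing standing near the jig is moved by more than 15 mm (distance of any of tape_measure, letter_el, pliers_long from where it was at the start of the episode above 0.015 m).
It fails at once if the lever is swung in onto the leg while the stop is not at its mark (over 8 mm off) (angle between the x axis of cam_lever and the x axis of cutoff_jig, either way round below 0.1 rad and (x of stop_face in the frame of cursor_tip below -0.008 m or x of stop_face in the frame of cursor_tip above 0.008 m)).
It also fails if it takes over 40 s, if anything falls off the work surface, if the arm or the gripper's body presses on something with over 40 N, if the wrist force passes 120 N, or if a joint passes its speed limit or range.

## Working session

There is one attempt and no reset: what is moved stays moved. The work goes in short steps, Python scripts to look and compute and a tool call to move; the robot and the scene stay as the last step left them, time stands still between calls to the robot, and variables do not carry over. Pictures are saved under pics/ and viewed, and the job is handed in when it is done.

Besides the shell and the picture viewer there is one more tool, called after "Call:" as name(argument=value, ...) on one line, values as JSON. step_arm: Moves the arm, as the interface text tells. Its arguments: {"type":"object","properties":{"series":{"type":"array","items":{"type":"object","properties":{"tx":{"type":"number"},"ty":{"type":"number"},"tz":{"type":"number"},"ax":{"type":"number"},"ay":{"type":"number"},"az":{"type":"number"}}}},"hand":{"type":"number"},"grip_force":{"type":"number"}},"required":["series"]}

```bash
mkdir -p pics; ls; cat > h.py <<'E'
import numpy as np, cv2
from scipy.spatial.transform import Rotation as R
from cell import status,cams,order
def snap(n,f):
    im=cams.get_image(n); cv2.imwrite('pics/'+f,cv2.cvtColor(im,cv2.COLOR_RGB2BGR)); return im
E
python3 - <<'E'
from h import *
print(status.sense())
for n in ["scene","top"]:
    snap(n,n+'0.png'); print(cams.camera_model(n))
    for k in ["cutoff_jig","leg_slide","lug","stop_face","cursor_tip","pivot","cam_lever","grip_mid","tape_measure"]:
        print(n,k,[(np.round(d['position'],1).tolist(),round(d['confidence'],2)) for d in cams.boxes_of(n,k)[:2]])
print(status.sense()['t'])
E
```

```text
pics
{'t': 0.0, 'joint_pos': array([63.6802946 , 19.07099073, -3.7070326 , 83.70576958,  1.23662261,
       77.34408292, -5.0693217 ]), 'dq': array([-0.10034634, -0.00889167,  0.06105568, -0.00540678,  0.02328269,
       -0.02382825, -0.01778099]), 'joint_efforts': array([-8.90526953e-04, -6.25444150e+01,  4.89601213e-02, -3.91609454e+01,
        1.62502105e-02,  9.89945547e-03, -8.83981869e-06]), 'tcp_pos': array([ 0.26422647, -0.56599466,  0.23852861]), 'tool_rot': array([-1.79919013e+02,  2.87688364e-03,  2.50271637e+01]), 'ft_force': array([ 0.58376242, -0.03013678,  0.43781783]), 'torque': array([-0.00879776,  0.02151154,  0.03853853]), 'opening': 0.08531643179875548}
{'mtx': array([[372.18731407,   0.        , 256.89418625],
       [  0.        , 372.18731407, 196.23723578],
       [  0.        ,   0.        ,   1.        ]]), 'origin': array([-0.20196535,  0.61932859,  0.83599387]), 'orientation': array([-129.06923303,   -1.22245068, -129.01549115])}
scene cutoff_jig [([279.8, 209.4], 0.72), ([336.8, 177.6], 0.18)]
scene leg_slide [([270.8, 205.6], 0.73)]
scene lug [([272.1, 2
[... 243 characters left out ...]
3.8, 232.9], 0.33)]
scene tape_measure [([260.1, 235.6], 0.76)]
{'mtx': array([[404.22784433,   0.        , 253.76939568],
       [  0.        , 404.22784433, 198.10843896],
       [  0.        ,   0.        ,   1.        ]]), 'origin': array([0.27380468, 0.00482201, 1.31298746]), 'orientation': array([-168.65741069,   -0.96908528,  -89.97058893])}
top cutoff_jig [([262.8, 213.6], 0.91)]
top leg_slide [([265.1, 211.3], 0.65)]
top lug [([260.4, 211.1], 0.86)]
top stop_face [([262.5, 212.8], 0.87)]
top cursor_tip []
top pivot [([266.0, 225.4], 0.45), ([263.6, 209.8], 0.17)]
top cam_lever [([266.3, 230.7], 0.5)]
top grip_mid [([266.2, 228.7], 0.49)]
top tape_measure [([219.3, 243.6], 0.83)]
1.0
```

```bash
python3 - <<'E'
import cv2
a=cv2.imread('pics/top0.png'); cv2.imwrite('pics/top0c.png',cv2.resize(a[130:290,160:360],(800,640),interpolation=cv2.INTER_CUBIC)[:600])
a=cv2.imread('pics/scene0.png');cv2.imwrite('pics/scene0c.png',cv2.resize(a[130:290,190:390],(750,600),interpolation=cv2.INTER_CUBIC))
E
```

```text
(no output)
```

View pics/top0.png

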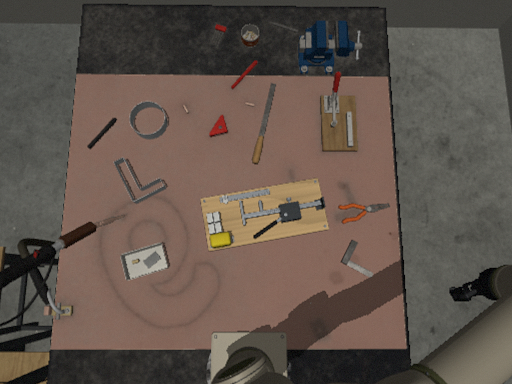

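View pics/scene0.png

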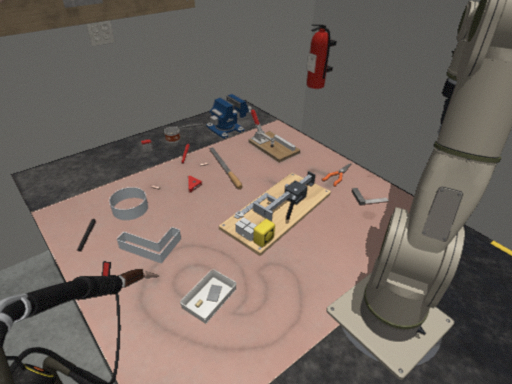

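```bash
sleep 1
```

```text
(no output)
```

View pics/top0c.png

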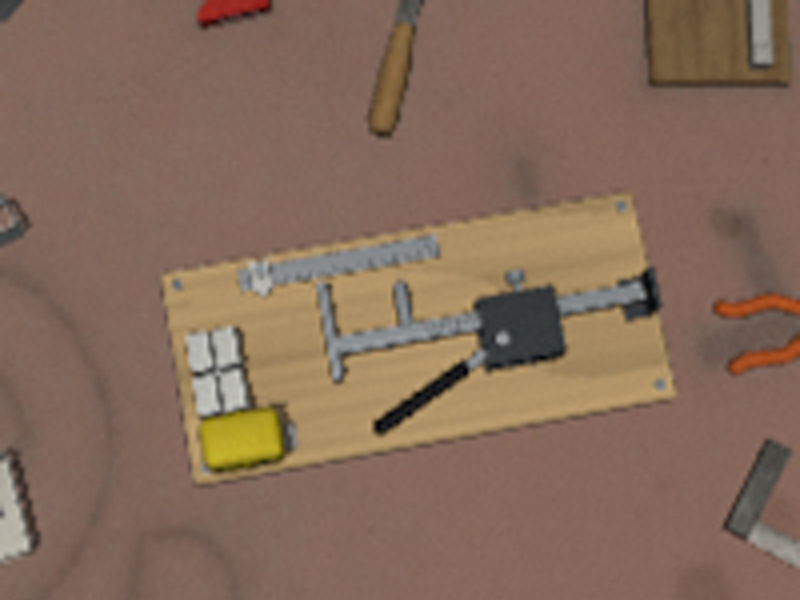

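View pics/scene0c.png

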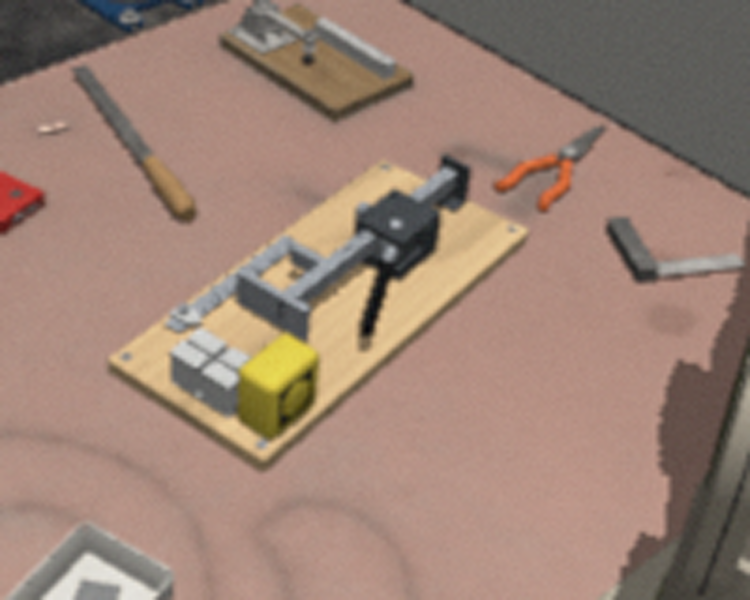

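```bash
cat >> h.py <<'E'
def cam(n,tcp=None):
    m=cams.camera_model(n)
    if 'origin' in m: return m['mtx'],np.array(m['origin']),R.from_euler('xyz',m['orientation'],degrees=True).as_matrix()
    T=np.eye(4);T[:3,:3]=R.from_euler('xyz',tcp[1],degrees=True).as_matrix();T[:3,3]=tcp[0]
    W=T@np.array(m['tool_from_camera']);return m['mtx'],W[:3,3],W[:3,:3]
def ray(c,px,z):
    K,o,Rm=c; d=Rm@np.linalg.solve(K,np.array([px[0],px[1],1.])); return o+d*(z-o[2])/d[2]
def proj(c,p):
    K,o,Rm=c; q=K@(Rm.T@(np.asarray(p,float)-o)); return q[:2]/q[2]
E
python3 - <<'E'
from h import *
c=cam('top')
f=lambda u,v:(160+u/4,130+v/4)
P=[ray(c,f(*p),.018) for p in [(163,275),(630,195),(674,397),(197,484)]]
for p in P: print(p.round(4))
print([np.linalg.norm(P[i]-P[i-1]).round(4) for i in range(4)])
for a,b in [(1,0),(2,3)]: d=P[b]-P[a]; print(np.degrees(np.arctan2(d[1],d[0])))
for p in [(478,300),(555,288),(565,355),(486,370)]: print(ray(c,f(*p),.066).round(4))
print('pivot',ray(c,f(503,338),.070).round(4))
print('plate',ray(c,f(321,287),.058),ray(c,f(333,381),.058),'cur',ray(c,f(262,277),.025))
print(cams.camera_model('wrist'))
E
```

```text
[0.5308 0.1559 0.018 ]
[ 0.5998 -0.2278  0.018 ]
[ 0.432  -0.2583  0.018 ]
[0.3616 0.1245 0.018 ]
[np.float64(0.1721), np.float64(0.3898), np.float64(0.1705), np.float64(0.3892)]
100.18842856437627
100.42420360097817
[ 0.5022 -0.0969  0.066 ]
[ 0.5121 -0.1577  0.066 ]
[ 0.4589 -0.1644  0.066 ]
[ 0.4469 -0.1025  0.066 ]
pivot [ 0.4715 -0.1158  0.07  ]
plate [0.51369178 0.02643617 0.058     ] [0.43899978 0.0165401  0.058     ] cur [0.52807799 0.07489826 0.025     ]
{'mtx': array([[270.28162112,   0.        , 251.54903723],
       [  0.        , 270.28162112, 192.61199019],
       [  0.        ,   0.        ,   1.        ]]), 'tool_from_camera': array([[-1.46982370e-03, -9.44473385e-01, -3.28584638e-01,
         8.53938978e-02],
       [ 9.99998689e-01, -1.16496465e-03, -1.12465289e-03,
         4.74507076e-04],
       [ 6.79415240e-04, -3.28585861e-01,  9.44473859e-01,
        -1.34868904e-01],
       [ 0.00000000e+00,  0.00000000e+00,  0.00000000e+00,
         1.00000000e+00]])}
```

```bash
cat >> h.py <<'E'
def rows(p0,y0,p1,y1,n):
    p0=np.array(p0);p1=np.array(p1)
    for i in range(n):
        y=y0+(y1-y0)*i/n; r=R.from_euler('xyz',[180,0,y],degrees=True)
        d=r.inv().apply((p1-p0)/n); print('{"tx":%.3f,"ty":%.3f,"tz":%.3f,"az":%.2f}'%(*d,-(y1-y0)/n),end=',')
    print()
E
python3 - <<'E'
from h import *
rows([.264,-.566,.2385],25,[.470,-.010,.24],100.3,12)
E
```

```text
{"tx":0.035,"ty":-0.035,"tz":-0.000,"az":-6.27},{"tx":0.039,"ty":-0.031,"tz":-0.000,"az":-6.27},{"tx":0.042,"ty":-0.026,"tz":-0.000,"az":-6.27},{"tx":0.044,"ty":-0.022,"tz":-0.000,"az":-6.27},{"tx":0.047,"ty":-0.017,"tz":-0.000,"az":-6.27},{"tx":0.048,"ty":-0.011,"tz":-0.000,"az":-6.27},{"tx":0.049,"ty":-0.006,"tz":-0.000,"az":-6.27},{"tx":0.049,"ty":-0.001,"tz":-0.000,"az":-6.27},{"tx":0.049,"ty":0.005,"tz":-0.000,"az":-6.27},{"tx":0.048,"ty":0.010,"tz":-0.000,"az":-6.27},{"tx":0.047,"ty":0.015,"tz":-0.000,"az":-6.27},{"tx":0.045,"ty":0.020,"tz":-0.000,"az":-6.27},
```

Call:
step_arm(series=[{"tx": 0.035,"ty": -0.035,"az": -6.27},{"tx": 0.039,"ty": -0.031,"az": -6.27},{"tx": 0.042,"ty": -0.026,"az": -6.27},{"tx": 0.044,"ty": -0.022,"az": -6.27},{"tx": 0.046,"ty": -0.017,"az": -6.27},{"tx": 0.048,"ty": -0.011,"az": -6.27},{"tx": 0.049,"ty": -0.006,"az": -6.27},{"tx": 0.049,"ty": -0.001,"az": -6.27},{"tx": 0.049,"ty": 0.005,"az": -6.27},{"tx": 0.048,"ty": 0.01,"az": -6.27},{"tx": 0.047,"ty": 0.015,"az": -6.27},{"tx": 0.045,"ty": 0.02,"az": -6.27}])

```text
invalid input at $.series[0]: expected keys tx, ty, tz, ax, ay, az
```

Call:
step_arm(series=[{},{},{}])

```text
invalid input at $.series[0]: expected keys tx, ty, tz, ax, ay, az
```

```bash
python3 - <<'E'
from h import *
s=status.sense(); print(s['t'],s['tcp_pos'],s['tool_rot'],s['ft_force'])
im=snap('wrist','w1.png')
cv2.imwrite('pics/w1b.png',cv2.cvtColor(cv2.resize(im,(800,600),interpolation=cv2.INTER_CUBIC),cv2.COLOR_RGB2BGR))
for k in ["lug","stop_face","cursor_tip","pivot","grip_mid"]:
        print(k,[(np.round(d['position'],1).tolist(),round(d['confidence'],2)) for d in cams.boxes_of('wrist',k)[:2]])
E
```

```text
1.0 [ 0.26442677 -0.56632575  0.23933672] [ 1.79995247e+02 -3.54656815e-03  2.50255854e+01] [0.01472518 0.18247074 0.91112415]
lug []
stop_face []
cursor_tip []
pivot []
grip_mid []
```

View pics/w1b.png

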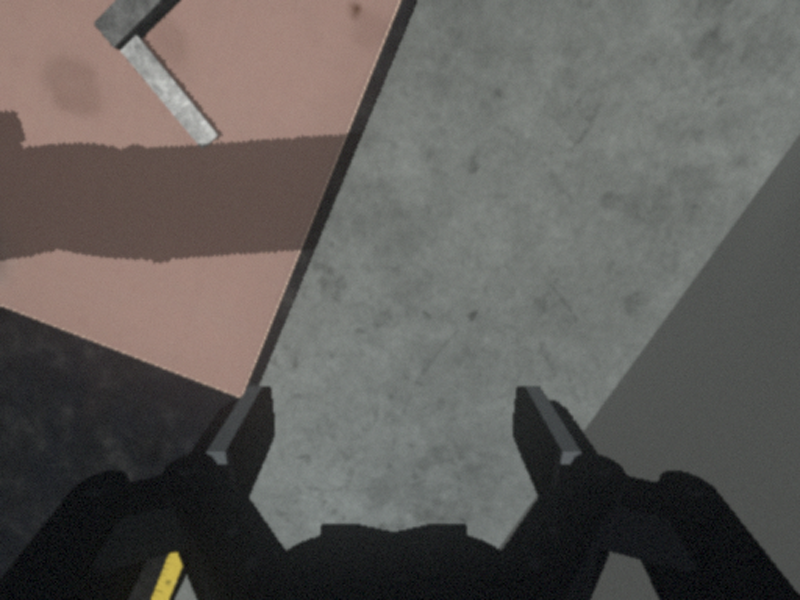

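Call:
step_arm(series=[{"tx": 0.035,"ty": -0.035,"tz": 0,"ax": 0,"ay": 0,"az": -6.27},{"tx": 0.039,"ty": -0.031,"tz": 0,"ax": 0,"ay": 0,"az": -6.27},{"tx": 0.042,"ty": -0.026,"tz": 0,"ax": 0,"ay": 0,"az": -6.27},{"tx": 0.044,"ty": -0.022,"tz": 0,"ax": 0,"ay": 0,"az": -6.27},{"tx": 0.046,"ty": -0.017,"tz": 0,"ax": 0,"ay": 0,"az": -6.27},{"tx": 0.048,"ty": -0.011,"tz": 0,"ax": 0,"ay": 0,"az": -6.27},{"tx": 0.049,"ty": -0.006,"tz": 0,"ax": 0,"ay": 0,"az": -6.27},{"tx": 0.049,"ty": -0.001,"tz": 0,"ax": 0,"ay": 0,"az": -6.27},{"tx": 0.049,"ty": 0.005,"tz": 0,"ax": 0,"ay": 0,"az": -6.27},{"tx": 0.048,"ty": 0.01,"tz": 0,"ax": 0,"ay": 0,"az": -6.27},{"tx": 0.047,"ty": 0.015,"tz": 0,"ax": 0,"ay": 0,"az": -6.27},{"tx": 0.045,"ty": 0.02,"tz": 0,"ax": 0,"ay": 0,"az": -6.27}])

```text
t: 2.5
tcp_pos: [0.4686, -0.0093, 0.2397]
tool_rot: [179.9, 0.0, 100.5]
ft_force: [0.6, -0.7, -0.5]
opening: 0.0857
```

Call:
step_arm(series=[{"tx": 0,"ty": 0,"tz": 0,"ax": 0,"ay": 0,"az": 0},{"tx": 0,"ty": 0,"tz": 0,"ax": 0,"ay": 0,"az": 0}])

```text
t: 2.7
tcp_pos: [0.4684, -0.0102, 0.2394]
tool_rot: [180.0, 0.0, 100.4]
ft_force: [-1.1, -1.0, 0.2]
opening: 0.0859
```

```bash
python3 - <<'E'
from h import *
s=status.sense(); print(s['t'],s['tcp_pos'],s['tool_rot'],s['ft_force'])
im=snap('wrist','w2.png')
cv2.imwrite('pics/w2b.png',cv2.cvtColor(cv2.resize(im,(800,600),interpolation=cv2.INTER_CUBIC),cv2.COLOR_RGB2BGR))
for k in ["lug","stop_face","cursor_tip","pivot","grip_mid"]:
        print(k,[(np.round(d['position'],1).tolist(),round(d['confidence'],2)) for d in cams.boxes_of('wrist',k)[:2]])
E
```

```text
2.7 [ 0.46844551 -0.01022656  0.23936304] [1.79992594e+02 5.08311480e-03 1.00389326e+02] [-1.05536958 -1.00484576  0.23812069]
lug [([260.0, 189.2], 0.65)]
stop_face [([255.3, 188.5], 0.91)]
cursor_tip [([313.0, 105.0], 0.54)]
pivot [([217.0, 201.3], 0.92)]
grip_mid [([219.4, 201.9], 0.9)]
```

View pics/w2b.png

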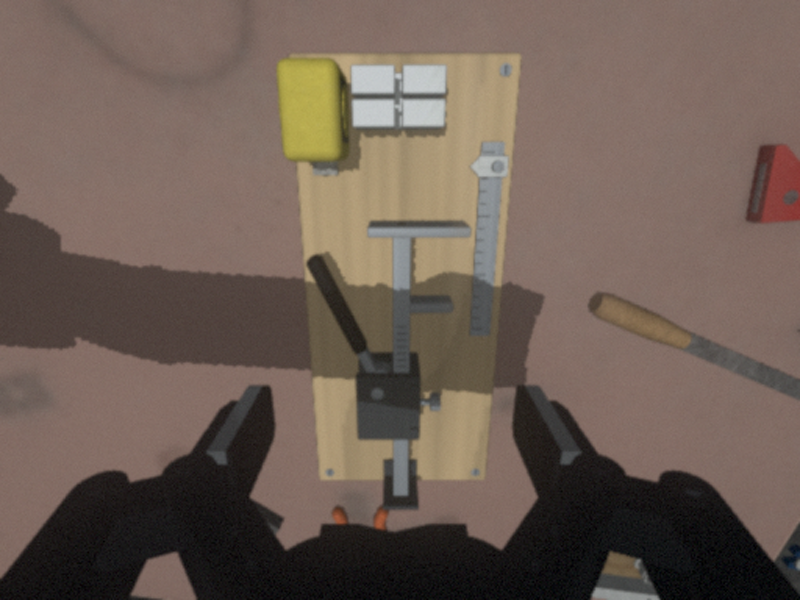

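```bash
python3 - <<'E'
import cv2
a=cv2.imread('pics/w2.png'); cv2.imwrite('pics/w2c.png',cv2.resize(a[85:235,190:340],(600,600),interpolation=cv2.INTER_CUBIC))
E
```

```text
(no output)
```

View pics/w2c.png

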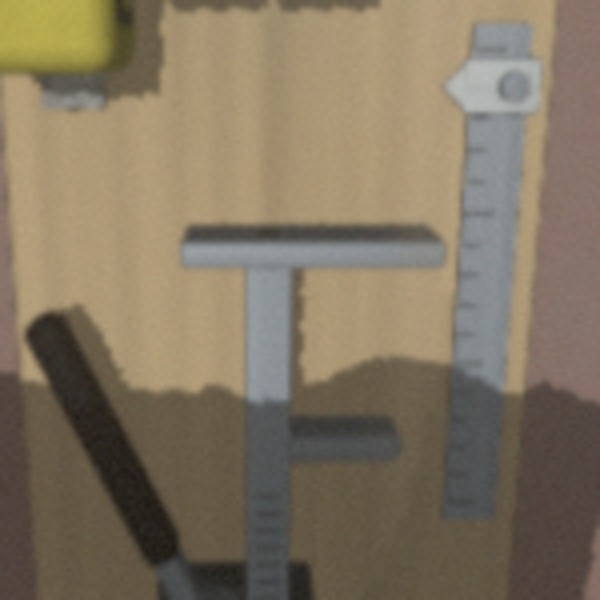

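```bash
cat >> h.py <<'E'
def J2W(j,p):
    c,s=np.cos(j[2]),np.sin(j[2]); p=np.asarray(p,float)/1000
    return np.array([j[0]+c*p[0]-s*p[1],j[1]+s*p[0]+c*p[1],p[2]])
def W2J(j,p):
    c,s=np.cos(j[2]),np.sin(j[2]); d=np.asarray(p)[:2]-j[:2]
    return np.array([c*d[0]+s*d[1],-s*d[0]+c*d[1]])*1000
E
python3 - <<'E'
from h import *
from scipy.optimize import least_squares
s=([.46844551,-.01022656,.23936304],[179.99,0.005,100.389])
c=cam('wrist',s)
f=lambda u,v:np.array((190+u/4,85+v/4)); g=lambda u,v:np.array((u*.64,v*.64))
pts=[((122,26,58),f(182,241)),((122,-52,58),f(444,239)),((114,26,58),f(184,267)),((114,-52,58),f(444,266)),((52,-42,57),f(398,460)),
((0,-16,66),g(418,353)),((-62,-16,66),g(419,439)),((-62,38,66),g(357,438)),((-14,20,70),g(377,393))]
fun=lambda j:np.concatenate([proj(c,J2W(j,p))-q for p,q in pts])
r=least_squares(fun,[.4865,-.098,np.radians(100.3)],loss='soft_l1')
j=r.x; print(j[:2],np.degrees(j[2])); print(fun(j).reshape(-1,2).round(1))
np.save('j.npy',j)
for z in (.025,.032): print('cur',W2J(j,ray(c,f(444,88),z)))
print('lever', [W2J(j,ray(c,f(*p),.055)) for p in [(30,332),(66,315),(152,562),(178,543)]])
# top-camera cross-check
ct=cam('top'); h=lambda u,v:(160+u/4,130+v/4)
for p,q in [((122,-52,58),(321,287)),((122,26,58),(333,381)),((-14,20,70),(503,338))]: print(W2J(j,ray(ct,h(*q),p[2]/1000)),p)
print(W2J(j,ray(ct,h(262,285),.03)))
E
```

```text
[ 0.49085232 -0.09536996] 100.25950533440998
[[-0.7 -0.8]
 [ 0.7 -0.3]
 [-1.1 -0.5]
 [ 0.2 -0.2]
 [ 0.6  0.3]
 [ 1.4 14.7]
 [-0.2  0. ]
 [-0.2  0.6]
 [-0.3  0.2]]
cur [162.79848961 -54.44469831]
cur [162.98726773 -53.22674225]
lever [array([93.00603517, 71.91915918]), array([98.27329019, 60.72765169]), array([16.03195183, 37.09067606]), array([22.84886877, 28.47091348])]
[115.79072309 -44.16878374] (122, -52, 58)
[119.35603198  31.09153198] (122, 26, 58)
[-16.60972716  22.68515039] (-14, 20, 70)
[161.90377223 -59.44325589]
```

Call:
step_arm(hand=1, grip_force=30, series=[{"tx": -0.029,"ty": -0.013,"tz": 0.02,"ax": 0,"ay": 0,"az": 0},{"tx": -0.029,"ty": -0.0135,"tz": 0.03,"ax": 0,"ay": 0,"az": 0},{"tx": 0,"ty": 0,"tz": 0.035,"ax": 0,"ay": 0,"az": 0},{"tx": 0,"ty": 0,"tz": 0.03,"ax": 0,"ay": 0,"az": 0},{"tx": 0,"ty": 0,"tz": 0.02,"ax": 0,"ay": 0,"az": 0},{"tx": 0,"ty": 0,"tz": 0,"ax": 0,"ay": 0,"az": 0},{"tx": 0,"ty": 0,"tz": 0,"ax": 0,"ay": 0,"az": 0}])

```text
t: 3.7
tcp_pos: [0.4527, -0.0733, 0.1049]
tool_rot: [180.0, -0.0, 100.2]
ft_force: [0.1, -0.4, -0.4]
opening: 0.0856
```

```bash
cat >> h.py <<'E'
j=np.load('j.npy')
def look(n):
    s=status.sense(); print(s['t'],'tcp jig',W2J(j,s['tcp_pos']).round(1),'z',s['tcp_pos'][2].round(4),s['tool_rot'].round(2),'F jig',(R.from_euler('z',-j[2]).apply(s['ft_force'])).round(1),'open',s['opening'])
    im=snap('wrist',n+'.png'); cv2.imwrite('pics/'+n+'b.png',cv2.cvtColor(cv2.resize(im,(800,600),interpolation=cv2.INTER_CUBIC),cv2.COLOR_RGB2BGR))
    return cam('wrist',(s['tcp_pos'],s['tool_rot']))
E
python3 - <<'E'
from h import *
c=look('w3')
for p in [(122,-52,58),(122,26,58),(52,-42,57),(0,-16,66)]: print(p,proj(c,J2W(j,p))/.64)
E
```

```text
3.7 tcp jig [28.5 33.6] z 0.1049 [179.99  -0.   100.23] F jig [-0.4 -0.1 -0.4] open 0.08560947786795067
(122, -52, 58) [605.56759522 130.17327187]
(122, 26, 58) [410.27003967 130.59861165]
(52, -42, 57) [557.5822488  295.72619379]
(0, -16, 66) [496.1913274 405.3967359]
```

View pics/w3b.png

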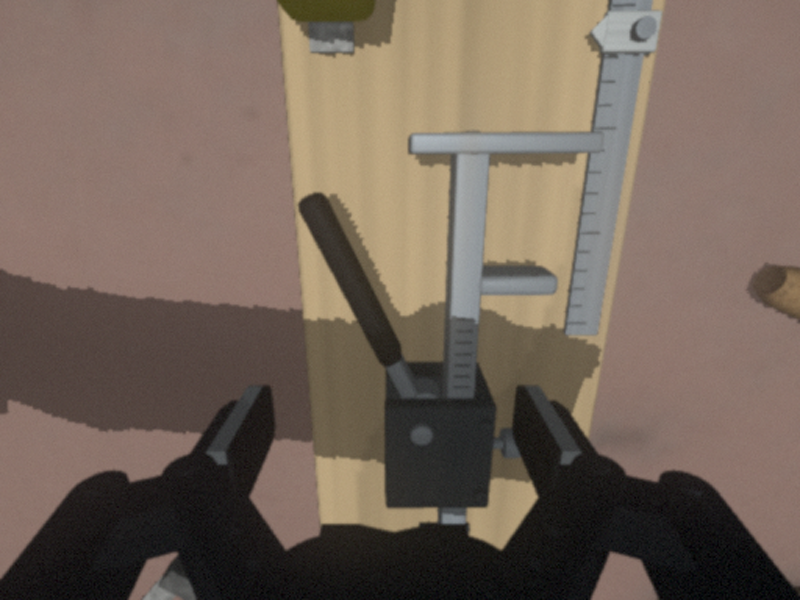

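Call:
step_arm(series=[{"tx": 0.001,"ty": 0,"tz": 0.025,"ax": 0,"ay": 0,"az": 0},{"tx": 0,"ty": 0,"tz": 0.025,"ax": 0,"ay": 0,"az": 0},{"tx": 0,"ty": 0,"tz": 0.015,"ax": 0,"ay": 0,"az": 0},{"tx": 0,"ty": 0,"tz": 0.01,"ax": 0,"ay": 0,"az": 0},{"tx": 0,"ty": 0,"tz": 0,"ax": 0,"ay": 0,"az": 0},{"tx": 0,"ty": 0,"tz": 0,"ax": 0,"ay": 0,"az": 0}])

```text
t: 4.35
tcp_pos: [0.4532, -0.0721, 0.0304]
tool_rot: [179.9, 0.0, 100.3]
ft_force: [-0.2, 0.0, 0.2]
opening: 0.0855
```

```bash
python3 - <<'E'
from h import *
c=look('w4')
for p in [(122,-52,58),(52,-42,57)]: print(p,proj(c,J2W(j,p))/.64)
E
```

```text
4.35 tcp jig [29.6 32.9] z 0.0304 [1.7992e+02 4.0000e-02 1.0026e+02] F jig [0.  0.2 0.2] open 0.08550666469340941
(122, -52, 58) [753.6181968  117.89130403]
(52, -42, 57) [649.13903334 380.36005858]
```

View pics/w4b.png

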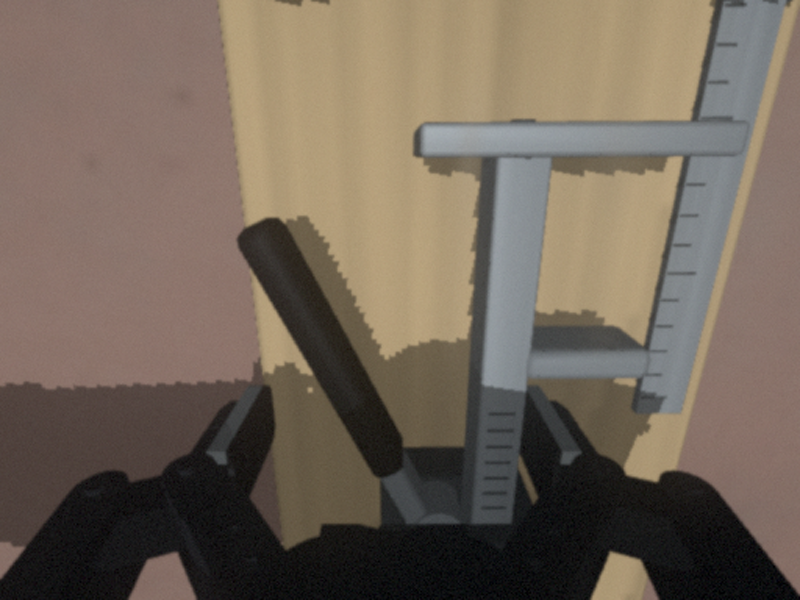

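Call:
step_arm(series=[{"tx": 0.007,"ty": 0,"tz": 0,"ax": 0,"ay": 0,"az": 0},{"tx": 0.006,"ty": 0,"tz": 0,"ax": 0,"ay": 0,"az": 0},{"tx": 0.009,"ty": 0,"tz": 0,"ax": 0,"ay": 0,"az": 0},{"tx": 0.01,"ty": 0,"tz": 0,"ax": 0,"ay": 0,"az": 0},{"tx": 0.01,"ty": 0,"tz": 0,"ax": 0,"ay": 0,"az": 0},{"tx": 0.006,"ty": 0,"tz": 0,"ax": 0,"ay": 0,"az": 0},{"tx": 0,"ty": 0,"tz": 0,"ax": 0,"ay": 0,"az": 0},{"tx": 0,"ty": 0,"tz": 0,"ax": 0,"ay": 0,"az": 0}])

```text
t: 5.2
tcp_pos: [0.4444, -0.0251, 0.0298]
tool_rot: [179.9, 0.1, 100.3]
ft_force: [0.8, -4.6, 3.4]
opening: 0.0854
```

```bash
python3 - <<'E'
from h import *
c=look('w5')
print([[d['position'],d['confidence']] for k in ('stop_face','cursor_tip') for d in cams.boxes_of('wrist',k)])
for d in (36,38,40): print(d,proj(c,J2W(j,(122+d,-52,58)))/.64)
for z in (25,32): print(proj(c,J2W(j,(162.9,-54,z)))/.64)
E
```

```text
5.2 tcp jig [77.4 33.2] z 0.0298 [1.7994e+02 5.0000e-02 1.0025e+02] F jig [-4.7  0.   3.4] open 0.08540267213384449
[[[327.7, 198.2], 0.61], [[464.2, 92.4], 0.6]]
36 [743.38427615 170.792207  ]
38 [745.64398078 162.07096889]
40 [747.93319472 153.23584078]
[670.98337314 150.36161318]
[685.7083344  150.16509428]
```

View pics/w5b.png

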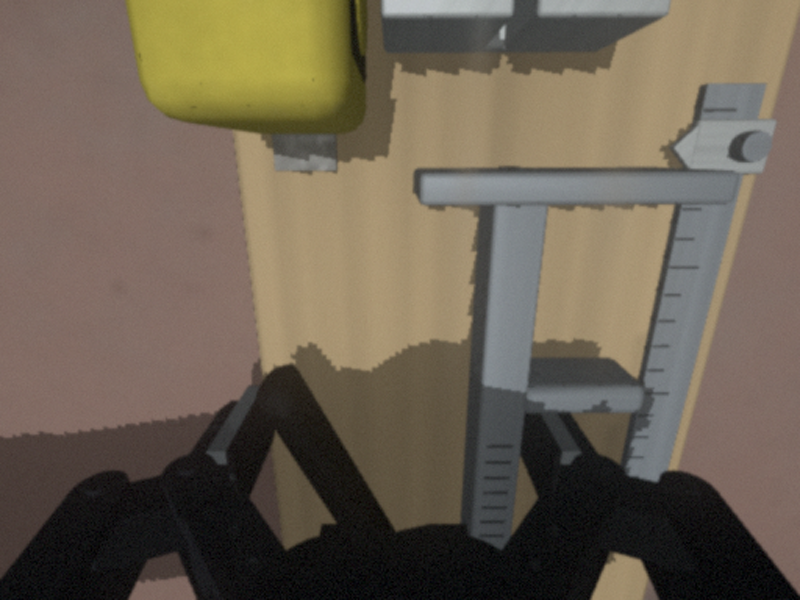

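Call:
step_arm(series=[{"tx": 0.003,"ty": 0,"tz": 0,"ax": 0,"ay": 0,"az": 0},{"tx": 0.002,"ty": 0,"tz": 0,"ax": 0,"ay": 0,"az": 0},{"tx": 0,"ty": 0,"tz": 0,"ax": 0,"ay": 0,"az": 0},{"tx": 0,"ty": 0,"tz": 0,"ax": 0,"ay": 0,"az": 0}])

```text
t: 5.75
tcp_pos: [0.4434, -0.0202, 0.0295]
tool_rot: [180.0, 0.0, 100.2]
ft_force: [2.4, -5.0, 4.1]
opening: 0.0856
```

```bash
python3 - <<'E'
from h import *
c=look('w6')
for d in (38,40,42): print(d,proj(c,J2W(j,(122+d,-52,58)))/.64,proj(c,J2W(j,(114+d,-52,58)))/.64)
for z in (25,32): print(proj(c,J2W(j,(162.9,-54,z)))/.64)
im=cv2.imread('pics/w6.png'); cv2.imwrite('pics/w6c.png',cv2.resize(im[60:160,250:512],(786,300),interpolation=cv2.INTER_CUBIC))
E
```

```text
5.75 tcp jig [82.4 33.3] z 0.0295 [1.7995e+02 2.0000e-02 1.0023e+02] F jig [-5.3 -1.5  4.1] open 0.08555019951594967
38 [740.81175672 183.77318308] [732.21269222 216.99261981]
40 [743.03060019 175.20146808] [734.32205066 208.84386139]
42 [745.27814691 166.51886825] [736.45800787 200.59234807]
[668.05937793 167.32110807]
[682.46118077 167.99950427]
```

View pics/w6b.png

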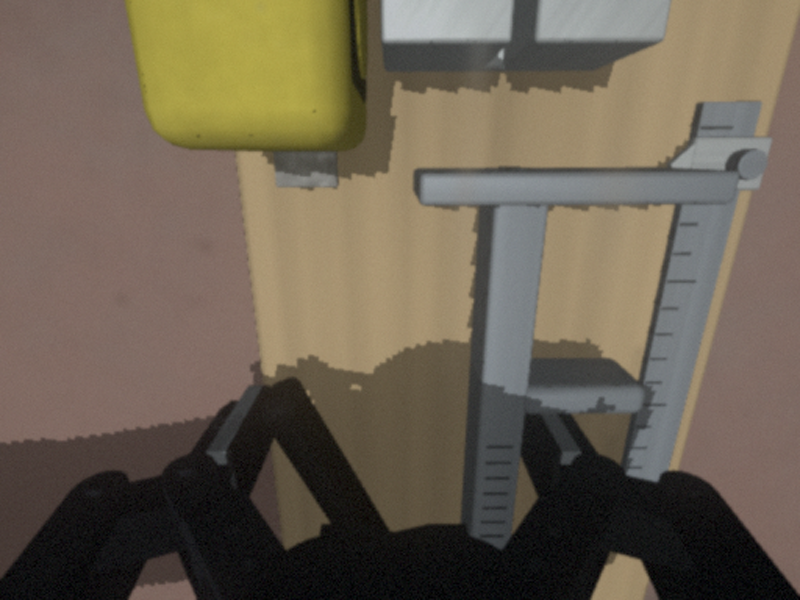

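View pics/w6c.png

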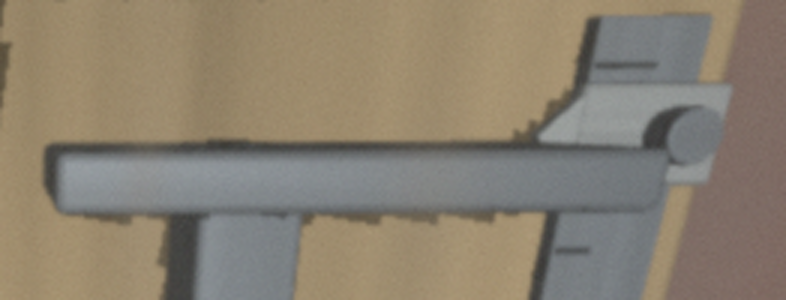

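Call:
step_arm(hand=0.9, series=[{"tx": 0.0006,"ty": 0.0015,"tz": 0,"ax": 0,"ay": 0,"az": 0},{"tx": 0,"ty": 0.0015,"tz": 0,"ax": 0,"ay": 0,"az": 0},{"tx": 0,"ty": 0,"tz": 0,"ax": 0,"ay": 0,"az": 0}])

```text
t: 6.1
tcp_pos: [0.4454, -0.0192, 0.0291]
tool_rot: [-179.9, 0.0, 100.2]
ft_force: [-0.8, -5.1, 3.4]
opening: 0.0768
```

```bash
python3 - <<'E'
from h import *
s=status.sense();print(s['t'],W2J(j,s['tcp_pos']).round(1),s['tcp_pos'][2],R.from_euler('z',-j[2]).apply(s['ft_force']).round(1),s['opening'])
E
```

```text
6.1 [83.  31.2] 0.029095870492208773 [-4.9  1.7  3.4] 0.07681503408315167
```

Call:
step_arm(hand=0.8, series=[{"tx": 0,"ty": 0.003,"tz": 0,"ax": 0,"ay": 0,"az": 0},{"tx": 0,"ty": 0.0025,"tz": 0,"ax": 0,"ay": 0,"az": 0},{"tx": 0,"ty": 0,"tz": 0,"ax": 0,"ay": 0,"az": 0}])

```text
t: 6.4
tcp_pos: [0.4507, -0.0182, 0.029]
tool_rot: [-179.9, 0.0, 100.2]
ft_force: [-0.3, -4.6, 2.2]
opening: 0.0684
```

```bash
python3 - <<'E'
from h import *
s=status.sense();print(s['t'],W2J(j,s['tcp_pos']).round(1),s['tcp_pos'][2],R.from_euler('z',-j[2]).apply(s['ft_force']).round(1),s['opening'])
c=look('w7')
E
```

```text
6.4 [83.1 25.8] 0.02896456585364165 [-4.4  1.1  2.2] 0.06839880837068761
6.4 tcp jig [83.1 25.8] z 0.029 [-1.7991e+02  1.0000e-02  1.0024e+02] F jig [-4.4  1.1  2.2] open 0.06839880837068761
```

View pics/w7b.png

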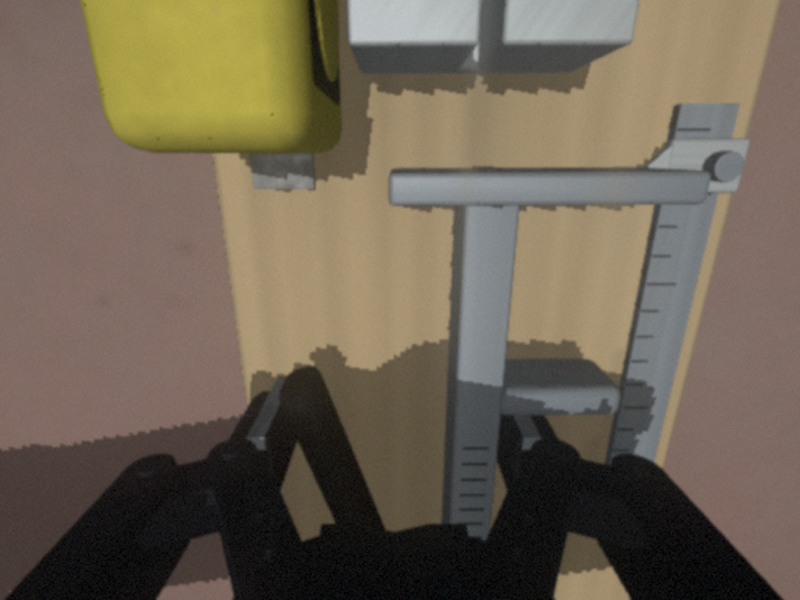

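Call:
step_arm(hand=0.7, series=[{"tx": 0,"ty": 0.0025,"tz": 0,"ax": 0,"ay": 0,"az": 0},{"tx": 0,"ty": 0.002,"tz": 0,"ax": 0,"ay": 0,"az": 0},{"tx": 0,"ty": 0,"tz": 0,"ax": 0,"ay": 0,"az": 0}])

```text
t: 6.75
tcp_pos: [0.4546, -0.0175, 0.0287]
tool_rot: [-179.9, 0.0, 100.2]
ft_force: [-1.3, -6.0, 1.9]
opening: 0.0596
```

Call:
step_arm(hand=0.6, series=[{"tx": 0,"ty": 0.0025,"tz": 0,"ax": 0,"ay": 0,"az": 0},{"tx": 0,"ty": 0.0015,"tz": 0,"ax": 0,"ay": 0,"az": 0},{"tx": 0,"ty": 0,"tz": 0,"ax": 0,"ay": 0,"az": 0}])

```text
t: 7.05
tcp_pos: [0.4585, -0.0168, 0.0287]
tool_rot: [-179.9, 0.0, 100.2]
ft_force: [-1.5, -5.7, 2.4]
opening: 0.0514
```

```bash
python3 - <<'E'
from h import *
c=look('w8')
for d in (39,41,43): print(d,proj(c,J2W(j,(122+d,-52,58)))/.64)
for z in (25,32): print(proj(c,J2W(j,(163.4,-54,z)))/.64)
E
```

```text
7.05 tcp jig [83.1 17.8] z 0.0287 [-1.7985e+02  1.0000e-02  1.0024e+02] F jig [-5.3  2.5  2.4] open 0.051399325240278036
39 [679.99065416 182.56787125]
41 [681.83813583 173.89569383]
43 [683.70975974 165.11019145]
[620.66847408 167.9615686 ]
[632.59788    168.67305715]
```

View pics/w8b.png

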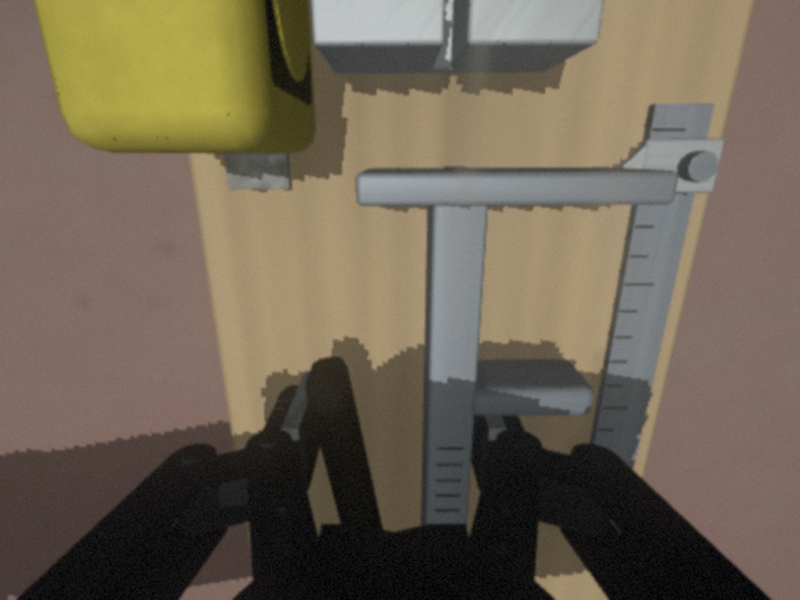

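Call:
step_arm(hand=0.5, series=[{"tx": 0,"ty": 0.0025,"tz": 0,"ax": 0,"ay": 0,"az": 0},{"tx": 0,"ty": 0.002,"tz": 0,"ax": 0,"ay": 0,"az": 0},{"tx": 0,"ty": 0,"tz": 0,"ax": 0,"ay": 0,"az": 0}])

```text
t: 7.4
tcp_pos: [0.4628, -0.0164, 0.0287]
tool_rot: [-179.8, 0.0, 100.2]
ft_force: [-2.3, -6.7, 2.9]
opening: 0.0428
```

Call:
step_arm(hand=0.43, series=[{"tx": 0,"ty": 0.002,"tz": 0,"ax": 0,"ay": 0,"az": 0},{"tx": 0,"ty": 0.001,"tz": 0,"ax": 0,"ay": 0,"az": 0},{"tx": 0,"ty": 0,"tz": 0,"ax": 0,"ay": 0,"az": 0}])

```text
t: 7.7
tcp_pos: [0.4656, -0.0164, 0.0288]
tool_rot: [-179.8, 0.1, 100.2]
ft_force: [-3.1, -9.3, 4.8]
opening: 0.0365
```

```bash
python3 - <<'E'
from h import *
c=look('w9')
for d in (39,41,43): print(d,proj(c,J2W(j,(122+d,-52,58)))/.64)
E
```

```text
7.7 tcp jig [82.2 10.8] z 0.0288 [-1.7981e+02  6.0000e-02  1.0019e+02] F jig [-8.6  4.7  4.8] open 0.036506885065047234
39 [650.97575073 178.81379313]
41 [652.63824236 170.09047869]
43 [654.32258931 161.25248647]
```

View pics/w9b.png

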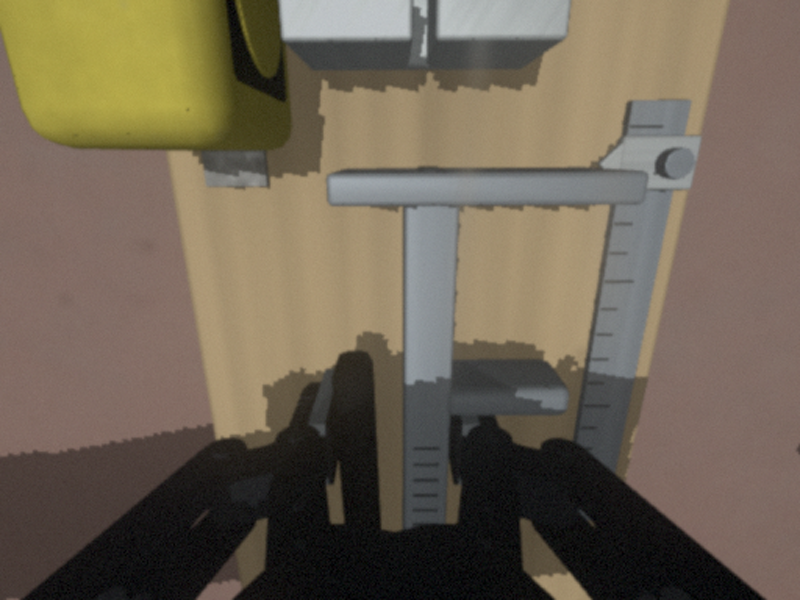

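Call:
step_arm(hand=0.4, series=[{"tx": 0.001,"ty": 0,"tz": 0,"ax": 0,"ay": 0,"az": 0},{"tx": 0,"ty": 0.001,"tz": 0,"ax": 0,"ay": 0,"az": 0},{"tx": 0,"ty": 0,"tz": 0,"ax": 0,"ay": 0,"az": 0}])

```text
t: 8.05
tcp_pos: [0.4667, -0.0163, 0.029]
tool_rot: [-179.8, 0.1, 100.1]
ft_force: [-3.3, -13.3, 5.4]
opening: 0.0341
```

```bash
python3 - <<'E'
from h import *
c=look('w10')
for d in (39,41,43): print(d,proj(c,J2W(j,(122+d,-52,58)))/.64)
im=cv2.imread('pics/w10.png'); cv2.imwrite('pics/w10c.png',cv2.resize(im[70:350,180:480],(643,600),interpolation=cv2.INTER_CUBIC))
E
```

```text
8.05 tcp jig [82.1  9.7] z 0.029 [-1.7983e+02  1.3000e-01  1.0013e+02] F jig [-12.5   5.6   5.4] open 0.03409554365062339
39 [645.89191895 178.03215768]
41 [647.51590326 169.30970339]
43 [649.16129659 160.47226071]
```

View pics/w10b.png

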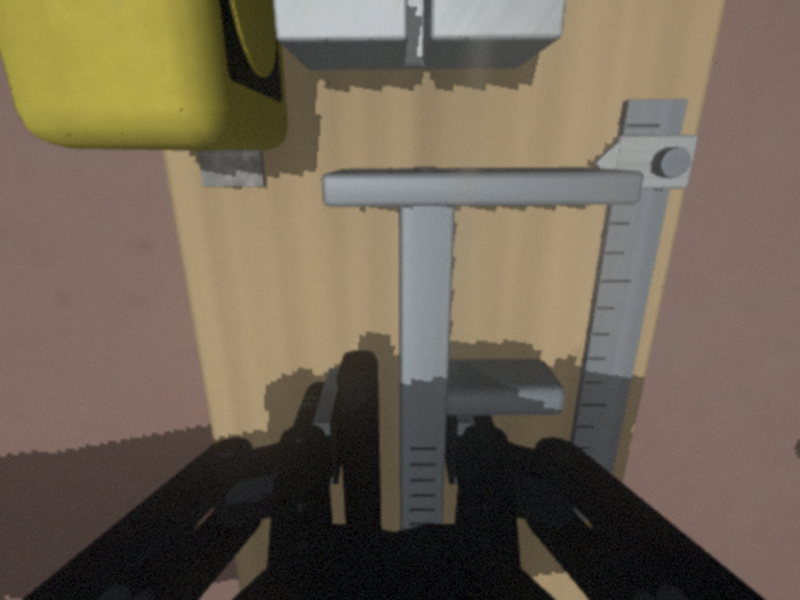

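Call:
step_arm(hand=0.37, grip_force=40, series=[{"tx": 0.001,"ty": 0,"tz": 0,"ax": 0,"ay": 0,"az": 0},{"tx": 0,"ty": 0.0005,"tz": 0,"ax": 0,"ay": 0,"az": 0},{"tx": 0,"ty": 0,"tz": 0,"ax": 0,"ay": 0,"az": 0},{"tx": 0,"ty": 0,"tz": 0,"ax": 0,"ay": 0,"az": 0}])

```text
t: 8.5
tcp_pos: [0.4666, -0.0163, 0.0291]
tool_rot: [-179.8, 0.2, 100.1]
ft_force: [-5.5, -16.4, 10.5]
opening: 0.0321
```

Call:
step_arm(hand=0.3, grip_force=40, series=[{"tx": 0,"ty": 0,"tz": 0,"ax": 0,"ay": 0,"az": 0},{"tx": 0,"ty": 0,"tz": 0,"ax": 0,"ay": 0,"az": 0},{"tx": 0,"ty": 0,"tz": 0,"ax": 0,"ay": 0,"az": 0},{"tx": 0,"ty": 0,"tz": 0,"ax": 0,"ay": 0,"az": 0}])

```text
t: 8.9
tcp_pos: [0.4667, -0.0163, 0.0291]
tool_rot: [-179.8, 0.2, 100.1]
ft_force: [-6.2, -17.3, 10.7]
opening: 0.0321
```

```bash
python3 - <<'E'
from h import *
c=look('w11')
for d in (39,41,43): print(d,proj(c,J2W(j,(122+d,-52,58)))/.64)
for z in (25,32): print(proj(c,J2W(j,(163.4,-54,z)))/.64)
im=cv2.imread('pics/w11.png'); cv2.imwrite('pics/w11c.png',cv2.resize(im[80:220,190:470],(800,400),interpolation=cv2.INTER_CUBIC))
cv2.imwrite('pics/w11d.png',cv2.resize(im[210:350,150:350],(800,560),interpolation=cv2.INTER_CUBIC)*2)
E
```

```text
8.9 tcp jig [82.1  9.7] z 0.0291 [-179.77    0.2   100.08] F jig [-15.9   9.2  10.7] open 0.03205968259143332
39 [645.62854361 178.2819568 ]
41 [647.24836112 169.56293259]
43 [648.88959869 160.72861021]
[594.32290473 164.25228512]
[604.840671   164.85136368]
```

View pics/w11c.png

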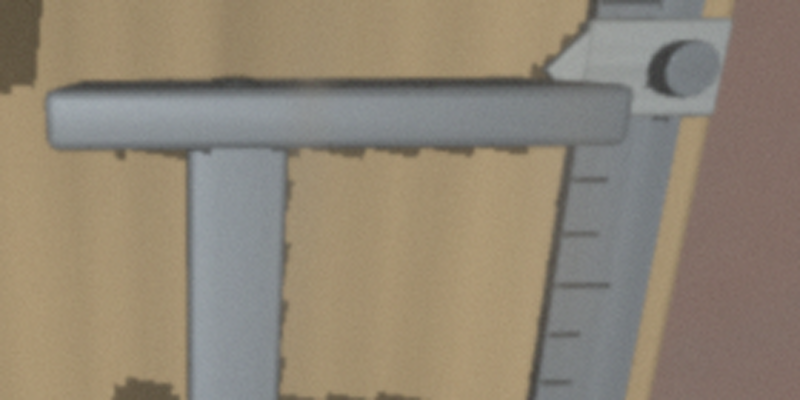

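View pics/w11d.png

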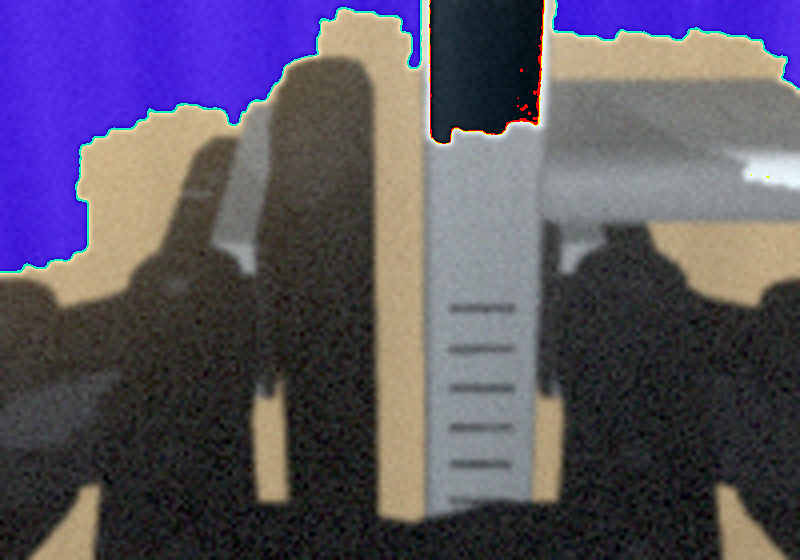

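Call:
step_arm(grip_force=55, series=[{"tx": 0,"ty": -0.0005,"tz": 0,"ax": 0,"ay": 0,"az": 0},{"tx": 0,"ty": 0,"tz": 0,"ax": 0,"ay": 0,"az": 0},{"tx": 0,"ty": 0,"tz": 0,"ax": 0,"ay": 0,"az": 0},{"tx": 0,"ty": 0,"tz": 0,"ax": 0,"ay": 0,"az": 0},{"tx": 0,"ty": 0,"tz": 0,"ax": 0,"ay": 0,"az": 0}])

```text
t: 9.45
tcp_pos: [0.4668, -0.0162, 0.0292]
tool_rot: [-179.9, 0.2, 100.1]
ft_force: [-1.8, -16.7, 7.9]
opening: 0.0318
```

```bash
python3 - <<'E'
from h import *
c=look('w12')
im=cv2.imread('pics/w12.png'); o=(150,210)
b=np.clip(cv2.resize(im[210:350,150:350],(800,560),interpolation=cv2.INTER_CUBIC).astype(int)*2,0,255).astype(np.uint8)
for a,col in ((0,(0,255,0)),(.05,(0,0,255))):
  for off in (-6,6):
    L=[]
    for r in (34,120):
        x=-14+r*np.cos(a)-off*np.sin(a); y=20+r*np.sin(a)+off*np.cos(a)
        L.append(((proj(c,J2W(j,(x,y,55)))-o)*4).astype(int).tolist())
    cv2.line(b,L[0],L[1],col,1)
for y in (-7,7):
    cv2.line(b,*[((proj(c,J2W(j,(x,y,56)))-o)*4).astype(int).tolist() for x in (20,110)],(255,0,0),1)
cv2.imwrite('pics/w12d.png',b)
a=cv2.resize(im[80:200,190:470],(800,343),interpolation=cv2.INTER_CUBIC); cv2.imwrite('pics/w12c.png',a)
E
```

```text
9.45 tcp jig [82.2  9.5] z 0.0292 [-179.85    0.19  100.07] F jig [-16.1   4.7   7.9] open 0.03176812673914732
```

View pics/w12d.png

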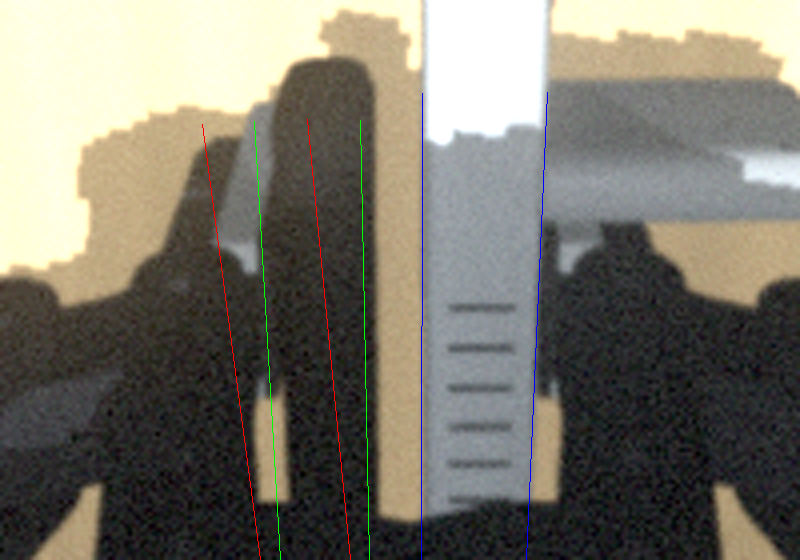

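View pics/w12c.png

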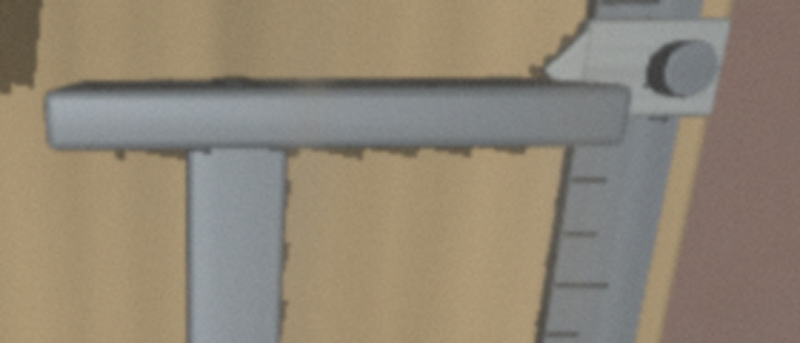

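```bash
python3 - <<'E'
from h import *
s=status.sense();c=cam('wrist',(s['tcp_pos'],s['tool_rot']))
f=lambda u,v:(190+u*.35-.3,80+v*.35-.3)
for z in(.022,.026,.032): print('tip',z,W2J(j,ray(c,f(547,70),z)).round(1))
for v in (78,80): print('face bottom z22',W2J(j,ray(c,f(520,v),.022)).round(1))
for v in (84,87): print('face top z58',W2J(j,ray(c,f(626,v),.058)).round(1))
E
```

```text
tip 0.022 [163.8 -55.9]
tip 0.026 [163.9 -54.1]
tip 0.032 [164.  -51.4]
face bottom z22 [162.5 -51.4]
face bottom z22 [162.1 -51.4]
face top z58 [162.8 -50.2]
face top z58 [162.4 -50.3]
```

```bash
python3 - <<'E'
from h import *
order.close_job(); s=status.sense(); print(s['t'],W2J(j,s['tcp_pos']),s['opening'],s['ft_force'])
E
```

```text
the job is handed in; nothing more can be done
the job is handed in; nothing more can be done
```

The jig is set and the job is handed in at about 9.5 s of the 40 s allowed. The gripper is still squeezing the leg and the closed lever, so you can tighten the lock screw.

I pushed the lug outwards with the -y finger until the stop plate's face reached the cursor point. I held it there while the lever was still open, at about 0.3 to 0.4 rad. Then I closed the jaws in small steps, shifting the arm so that the other finger swung the lever shut.

**Last checks before handing in:**
- **Lever:** in the wrist picture the handle lies along the closed line, with no visible angle.
- **Grip:** the fingers stopped at an opening of 31.8 mm, just under the expected 33 mm, with the grip set to 55 N. I had no separate reading of the force on the leg or on the handle. The wrist force was about 19 N.
- **Stop position:** the face is about 1 to 1.5 mm short of the cursor point, against a tolerance of 4 mm. It slipped back about 1 mm as the cam bit, and pushing 2 mm further did not recover it.
- **Other things:** the cursor, the tape measure and the saw block looked unmoved in the wrist pictures. I did not check the letter or the pliers again, but the arm did not go near them.

**Disagreements:** the cursor point measured 162.9 mm along the jig in the first wrist view and 163.9 mm in the last. The top camera was several millimetres off the wrist camera, so I used the wrist camera's values. The state could not be read after handing in, so nothing was checked after that.

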